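# Set a telescoping hold-down on a tacked tube joint

## Robot

A 7-joint arm with a two-finger parallel gripper is mounted at the origin on the work surface. World frame = base frame: x ahead of the robot, y to its left, z up, the work surface at z = 0. Lengths are in m, angles in degrees, forces in N, time in s.
With the tool pointing down it reaches from about 0.4 to 0.875 m from the base axis. Payload 6.5 kg.
Tool frame: the origin (TCP) lies on the centre line of the jaws, within the pads' length; the fingertips stand 22 mm ahead of it and the grasp point (between the pads) lies 3 mm ahead of it; z points along the fingers, y is the line along which they close (so a half turn about z gives the same grasp; the last joint's range is limited). The gripper opens to 88 mm and grips with 3 to 60 N. Pads are 18 mm wide; open, the fingers measure 123 mm over their backs; the gripper's body (75 mm by 187 mm) begins 45 mm behind the grasp point.
Start: joints at [-3.793, 30.733, -0.252, 88.115, 0.149, 61.152, -4.079], TCP at [0.65, 0, 0.261] pointing down, gripper open.
Joint ranges: [-154.64, 154.64], [-21.42, 123.67], [-72.66, 72.17], [13.99, 137.28], [-74.86, 254.86], [10.95, 109.41], [-158.01, 158.01]. Speed limits (degrees/s): [136.94, 136.94, 180, 180, 180, 180, 180].

## Interface

Orientations are given as a 3x3 rotation matrix whose columns are the frame's x, y, z axes.
In Python, from bench import r, vision gives the robot as it stands.
- The arm moves only by the tool arm_command, never from a script. Its argument "moves" is a list that holds one entry, the list of rows, each a list of 7 numbers: the opening, from 0 (shut) to 1 (fully open), then the shift along the tool's x, y, z in mm, then the turn, a rotation vector about the tool's x, y, z in degrees. In form: [[[gripper, dx, dy, dz, wx, wy, wz], ...]]. A call has 1 to 5 rows; each row shifts and turns the commanded pose from where the row before left it, along the tool's axes as they then stand; what a row does not reach is not made up. A row lasts 1/10 s, in which the tool goes at most 50 mm and 8.59 degrees, less where a joint would pass 70% of its speed; a pose out of reach is approached as far as the arm can. A call with a gripper value outside its range is refused whole. The fingers move at their own pace and stop on an object; "grip_force" is the grip in N (left out, the last holds). Time passes only in rows, so rows that do not move let the fingers close. It gives the time, the measured TCP pose, the force, the opening and the grip force at its end, in the units of the state.
- r.state(): the state, without advancing time (a new reading comes with each control period).
- vision.grab_frame(name): name is "scene" or "side" or "wrist"; returns the picture (400x640x3 uint8, blue, green, red); there is no depth.
- vision.get_calibration(name): a dict with "fovy" (degrees; the focal length in pixels is half the picture's height over the tangent of half this angle, whatever the lens; pixels are square), "cx", "cy" (the principal point, pixels), "R" (3x3) and "t" (3): a world point X has camera coordinates R X + t. Camera axes: x right, y down, z forward; pixel columns grow to the right and rows downward; lengths in m; the calibration is good to about 2 mm. A picture is of the moment at which its call begins: read the wrist's pose just before it. get_calibration takes no time and is no camera call; for the wrist camera it gives the pose at the moment of the call.
- r.job_done(): hands the job in; it is judged then, once.
Trained networks look in the newest picture that a camera, given by its name, has taken for a name from the list of things; names that differ only in an ending like _2 or _b are one class to them, and where a whole thing is asked for, a point or a joint stands for the part that bears it (a point fixed in the world has none). Each returns a list of dicts, best first, with "confidence" (0 to 1); they miss things now and then, are a little off and sometimes report something else, mostly with a low value. They report only what shows in the picture. A call takes as long as a camera call.
- vision.find_in(camera, name): "extent" ([left, top, width, height] in pixels, round what is visible of it).
The state is a dict: "time": time; "qpos": joint angles; "joint_vel": joint speeds; "joint_efforts": joint torques, N m; "tool_pos": TCP position; "ee_rot": TCP orientation; "force": force on the tool from outside, world axes, zero at the start; "wrist_torque": the same for the moment, N m; "width": finger opening in m; "finger_force": force on a finger pad.
Only numpy, scipy, OpenCV 4.12 (cv2) and the standard library are available. Lean on these libraries where they do the work, as an engineer would, in place of code of your own. Each camera call takes 0.05 s, during which the arm holds its last target. There are 200 camera calls.

## Task

Set the telescoping hold-down onto the tacked tube joint so that it is ready to weld: turn its T-handle anticlockwise about a quarter turn to unlock the rod, slide the rod down until its spring foot presses on the tube with about 12 N (never more than 25 N), keep that pressure while you turn the handle clockwise all the way back to lock it, and let go. Touch the tube with the foot only and leave the other things on the bench where they are.

Things in the scene. Friction and masses are not known exactly. Their poses are not given: they have to be found in the camera images.
- grip (a point): Centre of the T-handle's dark steel crossbar, on top of the hold-down's upright rod (14 mm diameter): bar 76 mm long (along this point's y), 14 mm wide (along its x), 18 mm high, level. It turns and slides with the handle; 304 mm above the table with the rod fully up, less the slide. Grip it from above across the 14 mm width.
- handle (a joint): Twist of the T-handle in rad about the upright axis, anticlockwise from above positive. 0 = locked (end stop; bar square across the bracket arm), 1.4 = fully unlocked (end stop). The rod is jammed in the sleeve at 0 and runs free above about 1.0. Turning needs under 0.6 N m. It stays where it is left.
- rod (a joint): Slide of the rod in m: 0 = fully up, grows as it goes down, end stop at 0.085; starts at 0 to 0.015. Unlocked, it weighs 2.9 N and drags with up to 3.5 N, so it stays about where it is left (it starts moving like 1.3 kg); the foot presses on the tube with the push on the handle less 0.6 N (while moving) to plus 2.9 N (at rest). Locked, it holds against any allowed force.
- stand: The fixed hold-down: origin on the rod's axis at table level. Along its +x: base plate 16 mm thick (x 80 to 210 mm), 45 mm square column at x = 135 mm, up to 185 mm high. A bracket arm (30 mm wide, z 138 to 172 mm) runs from the column to the sleeve on the axis.
- sleeve (a point): Middle of the sleeve's top, on the rod's axis, 180 mm above the table; sleeve 38 mm in diameter, 50 mm high, the rod slides in it. Under the rod is a black rubber foot, 34 mm in diameter, on a spring of about 3 N/mm with 10 mm of travel; its underside is 105 mm above the table less the slide while it touches nothing.
- work: The fixed jig plate under the hold-down (110 x 260 x 10 mm) with the work on it: a T of 40 mm square steel tube, main tube 240 mm along the body's y, stub to -x. Origin at table level under the middle of the main tube. The tube lies on packing that differs and is NOT measured: its top is anywhere from 55 to 75 mm above the table, so the contact must be felt.
- square: bystander, leave alone: grey magnetic welding square, triangular, 100 x 80 x 20 mm, lying flat near the jig
- offcut: bystander, leave alone: steel offcut block 50 x 40 x 30 mm near the jig
- hammer: bystander, leave alone: chipping hammer
- brush: bystander, leave alone: wire brush
- wrench: bystander, leave alone: steel wrench
- jar: bystander, leave alone: grey jar with steel lid, 70 mm tall
- can: bystander, leave alone: bare aluminium can, 150 mm tall

How it is judged (in metres and radians):
On the way, in this order (a step that is already met when the one before it is completed fails the run):
1. the handle is turned to unlock (beyond 1.0 rad) with the foot still clear of the tube (value of joint handle above 1 rad and contact force between work and anything else below 0.5 N), for 0.2 s.
2. the unlocked rod is slid down until the foot presses on the tube with more than 7 N (value of joint handle above 1 rad and contact force between work and anything else above 7 N), for 0.2 s.
At the end, for the whole second after the job is handed in: the handle is turned back to locked (within 0.15 rad of its stop) and the foot, left alone, keeps pressing on the tube with 7 to 19 N (value of joint handle below 0.15 rad and contact force between work and anything else between 7 and 19 N); the robot touches nothing.
It fails at once if the tube is pressed with more than 25 N (contact force between work and anything else above 25 N).
It fails at once if the robot touches the work (contact force between work and the fingers above 0.5 N or contact force between work and the arm above 0.5 N).
It fails at once if a bystander is moved by more than 20 mm (distance of any of square, offcut, hammer, brush, wrench, jar, can from where it was at the start of the episode above 0.02 m).
It also fails if it takes over 64 s, if anything falls off the work surface, if the arm or the gripper's body presses on something with over 40 N, if the wrist force passes 120 N, or if a joint passes its speed limit or range.

## Working session

There is one attempt and no reset: what is moved stays moved. The work goes in short steps, Python scripts to look and compute and a tool call to move; the robot and the scene stay as the last step left them, time stands still between calls to the robot, and variables do not carry over. Pictures are saved under pics/ and viewed, at most 10 in all, crops included, and the job is handed in when it is done.

Besides the shell and the picture viewer there is one more tool, called after "Call:" as name(argument=value, ...), one argument or row to a line, values as JSON. arm_command: Moves the arm, as the interface text tells. Its arguments: {"type":"object","properties":{"moves":{"type":"array","items":{"type":"array","items":{"type":"array","items":{"type":"number"}}}},"grip_force":{"type":"number"}},"required":["moves"]}

```bash
mkdir -p pics
python3 - <<'E'
from bench import r, vision
import cv2,json
for c in ["scene","side","wrist"]:
    im=vision.grab_frame(c); cv2.imwrite(f"pics/{c}0.png",im)
    k=vision.get_calibration(c); print(c,k)
    for n in ["grip","sleeve","stand"]:
        print(n,[(d["extent"],round(d["confidence"],2)) for d in vision.find_in(c,n)[:2]])
print(r.state())
E
```

```text
scene {'fovy': 55.52825654910969, 'cx': 319.73030539472546, 'cy': 207.01284690013824, 'R': array([[ 0.20739016,  0.97823935, -0.00608976],
       [ 0.77338988, -0.16776702, -0.61132833],
       [-0.59904709,  0.12207372, -0.79135364]]), 't': array([-0.09650675, -0.27823575,  1.81656125])}
grip []
sleeve [([317.8, 197.4, 43.6, 100.6], 0.96)]
stand [([317.0, 215.8, 44.8, 82.5], 0.68)]
side {'fovy': 52.655321533878485, 'cx': 311.6953806105182, 'cy': 194.96331256488955, 'R': array([[-0.9677524 , -0.251622  ,  0.01190183],
       [-0.15671119,  0.56438294, -0.810502  ],
       [ 0.19722295, -0.78623041, -0.58561493]]), 't': array([0.47002591, 0.25313164, 1.28148832])}
grip []
sleeve [([225.3, 169.8, 68.7, 88.2], 0.57), ([328.1, 218.5, 31.2, 18.4], 0.51)]
stand [([219.5, 168.5, 71.7, 90.2], 0.8)]
wrist {'fovy': 64.98790553490991, 'cx': 321.4820057573978, 'cy': 196.00230376368398, 'R': array([[ 9.99999065e-01, -6.54140727e-04, -1.20077661e-03],
       [-2.76677948e-04, -9.56782142e-01,  2.90805530e-01],
       [-1.33910935e-03, -2.90804926e-01, -9.56781429e-01]]), 't': array([-0.64888736, -
[... 323 characters left out ...]
nt_vel': array([ 0.09728299, -0.0586772 , -0.01323517, -0.08652053, -0.01792141,
        0.05613895, -0.07695237]), 'joint_efforts': array([-3.96015839e-04, -5.70637929e+01,  9.90420319e-01, -2.51811683e+01,
       -5.61243505e-02,  1.12452207e-02,  2.83353245e-05]), 'tool_pos': array([6.49978134e-01, 2.76727481e-06, 2.60732139e-01]), 'ee_rot': array([[-5.98686475e-05,  9.99999998e-01, -7.31070005e-06],
       [ 9.99999998e-01,  5.98685414e-05, -1.45111102e-05],
       [-1.45106725e-05, -7.31156880e-06, -1.00000000e+00]]), 'force': array([ 0.34051899, -0.05580782,  0.70809811]), 'wrist_torque': array([-0.04655926, -0.00398217, -0.01875593]), 'finger_force': 0.0, 'width': 0.08835828944381559}
```

View pics/scene0.png

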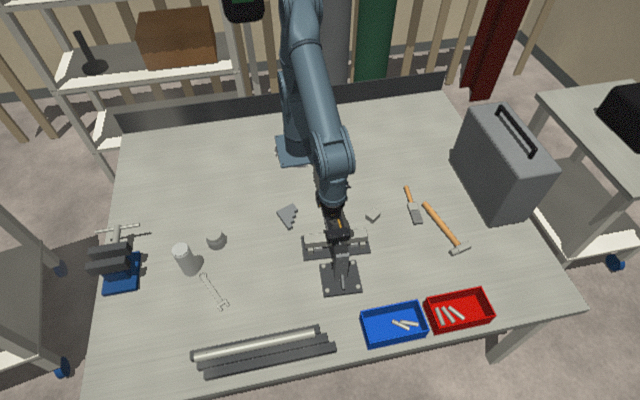

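View pics/side0.png

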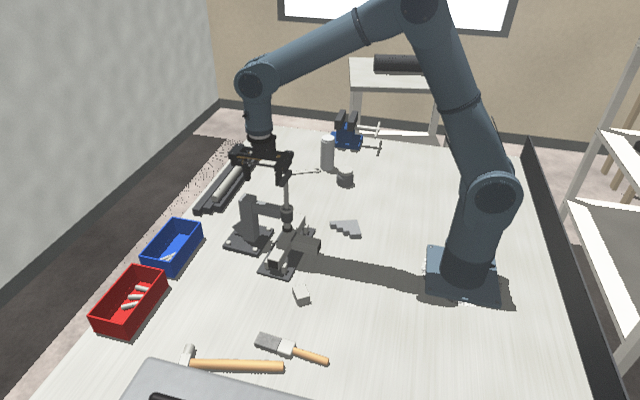

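View pics/wrist0.png

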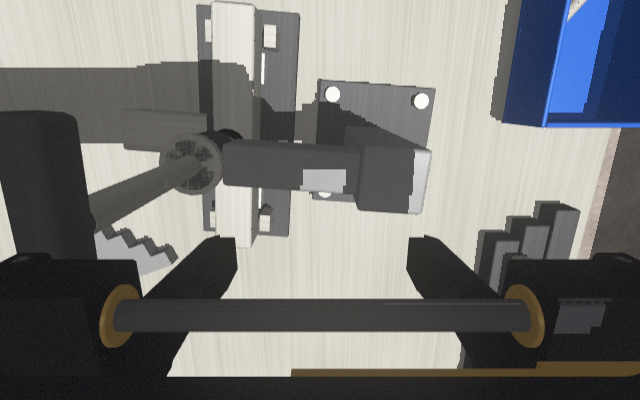

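The wrist picture shows the sleeve top near (192,163), the bracket arm running right to the column near (390,165), and the handle bar at the left edge near (40,185). I'll locate the axis, then raise the arm for a better view.

```bash
cat > h.py <<'E'
import numpy as np
from bench import r, vision
def ray(c,uv,z,k=None):
    k=k or vision.get_calibration(c); f=200/np.tan(np.radians(k["fovy"]/2))
    d=k["R"].T@np.array([(uv[0]-k["cx"])/f,(uv[1]-k["cy"])/f,1]); C=-k["R"].T@k["t"]
    return C+d*(z-C[2])/d[2]
def proj(c,X,k=None):
    k=k or vision.get_calibration(c); f=200/np.tan(np.radians(k["fovy"]/2))
    p=k["R"]@np.asarray(X)+k["t"]; return p[:2]/p[2]*f+[k["cx"],k["cy"]]
E
python3 - <<'E'
from h import *
print("sleeve",ray("wrist",(192,163),.18))
print("base corners",[ray("wrist",p,.016).round(3) for p in [(318,80),(435,88)]])
print("jig corners",[ray("wrist",p,.01).round(3) for p in [(198,3),(299,13),(288,237)]])
print("bar",[ray("wrist",p,.31).round(3) for p in [(5,115),(75,112),(92,250)]])
print("side sleeve",ray("side",(287,209),.18))
E
```

```text
sleeve [0.56300694 0.03532451 0.18      ]
base corners [array([0.645, 0.097, 0.016]), array([0.776, 0.088, 0.016])]
jig corners [array([0.519, 0.174, 0.01 ]), array([0.625, 0.164, 0.01 ]), array([ 0.605, -0.095,  0.01 ])]
bar [array([0.575, 0.072, 0.31 ]), array([0.591, 0.072, 0.31 ]), array([0.588, 0.037, 0.31 ])]
side sleeve [0.55621865 0.041539   0.18      ]
```

Call:
arm_command(
  moves=[
    [[1,0,0,-35,0,0,0],[1,0,0,-40,0,0,0],[1,0,0,-40,0,0,0],[1,10,-35,-20,0,0,0],[1,10,-45,0,0,0,0]],
  ],
)

```text
time: 1.1
tool_pos: [0.5715, 0.0202, 0.3989]
ee_rot: [[0.001, 1.0, 0.007], [1.0, -0.001, 0.001], [0.001, 0.007, -1.0]]
force: [0.7, 1.2, -0.2]
width: 0.088
finger_force: 0.0
```

Call:
arm_command(
  moves=[
    [[1,0,0,0,0,0,0],[1,0,0,0,0,0,0],[1,0,0,0,0,0,0]],
  ],
)

```text
time: 1.4
tool_pos: [0.5709, 0.0197, 0.3959]
ee_rot: [[0.0, 1.0, 0.001], [1.0, -0.0, -0.0], [-0.0, 0.001, -1.0]]
force: [0.3, 0.2, -0.6]
width: 0.0884
finger_force: 0.0
```

Run:
```python
from h import *
import cv2
for c in ["wrist","scene","side"]:
    im=vision.grab_frame(c); cv2.imwrite(f"pics/{c}1.png",im)
    for n in ["grip","sleeve","stand"]:
        print(c,n,[(d["extent"],round(d["confidence"],2)) for d in vision.find_in(c,n)[:2]])
np.save("kw1.npy",vision.get_calibration("wrist"),allow_pickle=True)
s=r.state();print(s["tool_pos"],s["force"],s["time"])
```

```text
wrist grip [([295.8, 133.7, 29.2, 101.0], 0.62)]
wrist sleeve [([293.0, 98.5, 167.5, 138.1], 0.79)]
wrist stand [([296.8, 97.6, 163.8, 135.7], 0.66), ([299.1, 131.7, 25.3, 102.5], 0.64)]
scene grip [([325.1, 196.0, 23.8, 11.1], 0.58)]
scene sleeve [([319.3, 195.3, 42.5, 100.7], 0.68)]
scene stand [([318.2, 196.0, 44.7, 103.7], 0.73)]
side grip [([279.5, 171.3, 11.4, 17.1], 0.46)]
side sleeve [([221.1, 170.7, 72.4, 86.1], 0.87), ([292.6, 166.7, 29.6, 7.0], 0.7)]
side stand [([219.0, 171.0, 73.8, 85.9], 0.9)]
[0.57003492 0.01998953 0.3956901 ] [ 0.10426052 -0.48123356 -0.78964297] 2.0
```

View pics/wrist1.png

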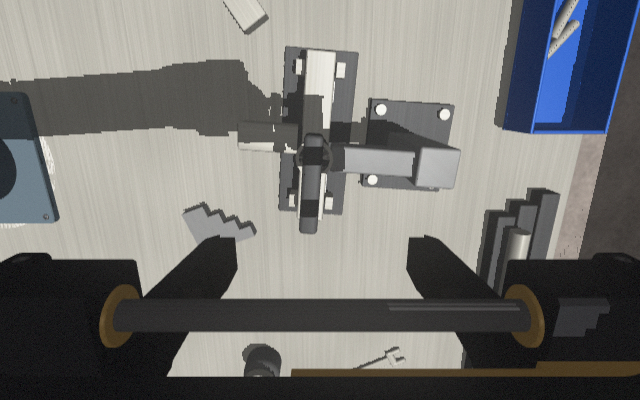

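The bar shows cleanly from (314,133) to (308,232), with the column top near (437,167) and the square at (215,222). I'll triangulate the bar height and measure yaw.

Run:
```python
from h import *
import cv2
from scipy.optimize import least_squares
kw=np.load("kw1.npy",allow_pickle=True).item()
for z in (.313,.305,.298):
    a=ray("wrist",(314.5,133.5),z,kw);b=ray("wrist",(308.5,232.5),z,kw)
    print(z,((a+b)/2).round(4),np.linalg.norm(a-b).round(4),np.degrees(np.arctan2(*(a-b)[[1,0]])).round(1))
obs=[("scene",(337,201.5)),("side",(285.2,179.8)),("wrist",(311,183))]
s=least_squares(lambda X:np.concatenate([proj(c,X,kw if c=="wrist" else None)-u for c,u in obs]),[.56,.037,.3])
print(s.x,s.fun.round(1))
print("column top",ray("wrist",(437,167.5),.185,kw),[ray("wrist",p,.185,kw).round(3) for p in [(418,147),(460,149),(455,188),(413,187)]])
ims=[cv2.imread("pics/wrist1.png")[90:250,270:470],cv2.imread("pics/scene1.png")[160:300,280:400],cv2.imread("pics/side1.png")[140:290,210:330]]
ims=[cv2.resize(i,(int(i.shape[1]*580/i.shape[0])//2,290),interpolation=2) for i in ims]
cv2.imwrite("pics/crop.png",cv2.hconcat(ims))
```

```text
0.313 [0.5623 0.0394 0.313 ] 0.0703 86.1
0.305 [0.562  0.0372 0.305 ] 0.073 86.1
0.298 [0.5618 0.0354 0.298 ] 0.0753 86.1
[0.5612291  0.03331832 0.28191513] [-2.  -1.1  0.2  0.2  0.4 -0.4]
column top [0.69482291 0.0252169  0.185     ] [array([0.672, 0.047, 0.185]), array([0.717, 0.045, 0.185]), array([0.717, 0.002, 0.185]), array([0.671, 0.003, 0.185])]
```

View pics/crop.png

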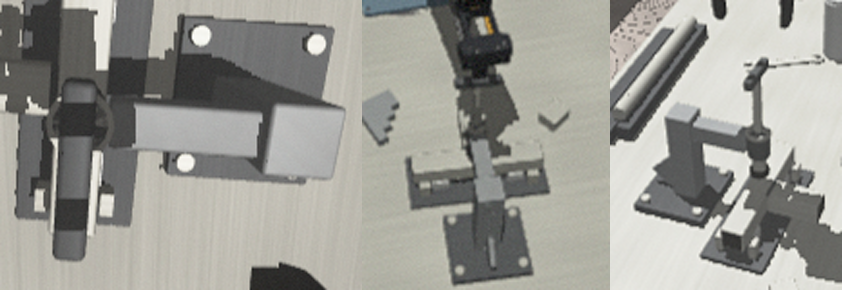

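The crops confirm it: the bar is above the sleeve, square to the arm, with yaw about −4.5° and the axis near (0.562, 0.036). Aligning and descending.

Call:
arm_command(
  moves=[
    [[1,16,-8,0,0,0,4.5],[1,0,0,25,0,0,0],[1,0,0,30,0,0,0],[1,0,0,30,0,0,0],[1,0,0,18,0,0,0]],
  ],
)

```text
time: 2.5
tool_pos: [0.561, 0.036, 0.2906]
ee_rot: [[0.078, 0.997, -0.002], [0.997, -0.078, -0.0], [-0.001, -0.002, -1.0]]
force: [-0.6, 0.4, 0.2]
width: 0.0882
finger_force: 0.0
```

Call:
arm_command(
  moves=[
    [[1,0,0,0,0,0,0],[1,0,0,0,0,0,0],[1,0,0,0,0,0,0]],
  ],
)

```text
time: 2.8
tool_pos: [0.5629, 0.0361, 0.2942]
ee_rot: [[0.078, 0.997, 0.002], [0.997, -0.078, 0.0], [0.001, 0.002, -1.0]]
force: [-1.1, 0.2, 0.8]
width: 0.0881
finger_force: 0.0
```

Run:
```python
from h import *
import cv2
ims=[]
for c in ["wrist","side"]:
    im=vision.grab_frame(c); ims.append(im[:,:] if c=="wrist" else cv2.resize(im[110:260,200:350],(400,400),interpolation=2))
cv2.imwrite("pics/g.png",cv2.resize(cv2.hconcat(ims),(800,308)))
print(r.state()["tool_pos"],r.state()["force"],r.state()["qpos"])
```

```text
[0.56270921 0.03607097 0.29404021] [-0.75559493 -0.24886364  0.32457595] [ -7.46284145  20.23685194  -0.99392414  99.54365089   0.40016082
  60.09010707 -13.09633911]
```

View pics/g.png

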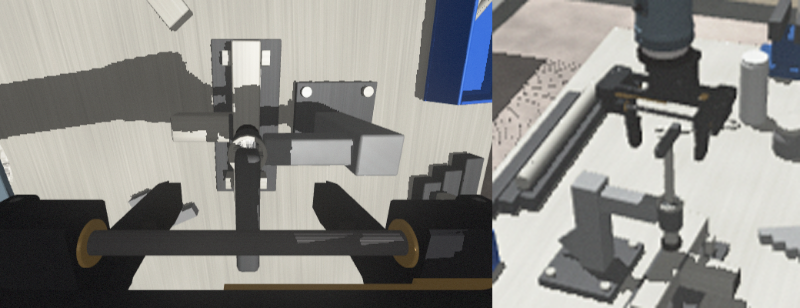

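The bar lies centred between the fingers and parallel to the pads (wrist, x≈247). I'll check its height against the side view, then close.

Run:
```python
from h import *
for z in (.28,.29,.30): print(z,proj("side",(.562,.036,z)),proj("scene",(.562,.036,z)))
print(proj("side",r.state()["tool_pos"]-[0,0,.022]))
```

```text
0.28 [284.89386379 180.96493159] [335.84420944 200.75412997]
0.29 [284.80271527 178.15312405] [335.92739596 198.86376595]
0.3 [284.71066838 175.31360327] [336.01163839 196.94940699]
[284.73140692 183.16050608]
```

Call:
arm_command(
  moves=[
    [[0.5,0,0,5,0,0,0],[0.3,0,0,0,0,0,0],[0,0,0,0,0,0,0],[0,0,0,0,0,0,0],[0,0,0,0,0,0,0]],
  ],
  grip_force=60,
)

```text
time: 3.4
tool_pos: [0.562, 0.036, 0.2878]
ee_rot: [[0.078, 0.997, 0.0], [0.997, -0.078, 0.0], [0.0, 0.0, -1.0]]
force: [-0.2, 1.0, -0.6]
width: 0.05
finger_force: 0.0
```

Call:
arm_command(
  moves=[
    [[0,0,0,0,0,0,0],[0,0,0,0,0,0,0],[0,0,0,0,0,0,0],[0,0,0,0,0,0,0]],
  ],
)

```text
time: 3.8
tool_pos: [0.562, 0.036, 0.2877]
ee_rot: [[0.078, 0.997, 0.0], [0.997, -0.078, -0.0], [-0.0, 0.0, -1.0]]
force: [-0.3, -0.5, 0.6]
width: 0.018
finger_force: 0.0
```

Call:
arm_command(
  moves=[
    [[0,0,0,0,0,0,0],[0,0,0,0,0,0,0],[0,0,0,0,0,0,0],[0,0,0,0,0,0,0]],
  ],
)

```text
time: 4.2
tool_pos: [0.5627, 0.0359, 0.2878]
ee_rot: [[0.079, 0.997, 0.002], [0.997, -0.079, -0.0], [0.0, 0.002, -1.0]]
force: [5.5, -0.0, -3.2]
width: 0.013
finger_force: 60.0
```

Call:
arm_command(
  moves=[
    [[0,0,0,0,0,0,-4],[0,0,0,0,0,0,-6],[0,0,0,0,0,0,-6]],
  ],
)

```text
time: 4.5
tool_pos: [0.5623, 0.0357, 0.2878]
ee_rot: [[-0.203, 0.979, 0.0], [0.979, 0.203, -0.0], [-0.0, 0.0, -1.0]]
force: [3.4, -0.7, -1.7]
width: 0.0129
finger_force: 60.1
```

Call:
arm_command(
  moves=[
    [[0,0,0,0,0,0,-7],[0,0,0,0,0,0,-8],[0,0,0,0,0,0,-8],[0,0,0,0,0,0,-8],[0,0,0,0,0,0,-8]],
  ],
)

```text
time: 5.0
tool_pos: [0.5615, 0.0354, 0.2878]
ee_rot: [[-0.775, 0.632, -0.001], [0.632, 0.775, -0.001], [0.0, -0.001, -1.0]]
force: [0.0, -1.9, 0.9]
width: 0.0127
finger_force: 60.0
```

Call:
arm_command(
  moves=[
    [[0,0,0,0,0,0,-8],[0,0,0,0,0,0,-8],[0,0,0,0,0,0,-2],[0,0,0,0,0,0,0],[0,0,0,0,0,0,0]],
  ],
)

```text
time: 5.5
tool_pos: [0.5613, 0.035, 0.2875]
ee_rot: [[-0.93, 0.368, -0.002], [0.368, 0.93, -0.001], [0.001, -0.002, -1.0]]
force: [-3.0, -4.2, 1.1]
width: 0.0133
finger_force: 60.0
```

Run:
```python
from h import *
s=r.state(); print(s["tool_pos"],s["force"],s["wrist_torque"],s["qpos"],s["time"])
```

```text
[0.56127629 0.03497013 0.28750882] [-3.01853773 -4.174451    1.09566661] [-0.64308288  0.25631726  0.02738888] [  3.30225688  21.39679964 -14.73678651  99.33671609   6.20999364
  60.17152986  54.82238117] 5.5
```

Call:
arm_command(
  moves=[
    [[0,0,0,1,0,0,0],[0,0,0,2,0,0,0],[0,0,0,2,0,0,0],[0,0,0,2,0,0,0],[0,0,0,2,0,0,0]],
  ],
)

```text
time: 6.0
tool_pos: [0.5613, 0.035, 0.2783]
ee_rot: [[-0.93, 0.368, -0.002], [0.368, 0.93, -0.002], [0.001, -0.002, -1.0]]
force: [-1.4, -4.8, 1.1]
width: 0.0128
finger_force: 60.0
```

Call:
arm_command(
  moves=[
    [[0,0,0,1,0,0,0],[0,0,0,1,0,0,0],[0,0,0,1,0,0,0],[0,0,0,1,0,0,0]],
  ],
)

```text
time: 6.4
tool_pos: [0.5613, 0.035, 0.2743]
ee_rot: [[-0.93, 0.368, -0.002], [0.368, 0.93, -0.002], [0.001, -0.002, -1.0]]
force: [-2.8, -4.0, 1.3]
width: 0.0128
finger_force: 60.0
```

Call:
arm_command(
  moves=[
    [[0,0,0,1,0,0,0],[0,0,0,1,0,0,0],[0,0,0,1,0,0,0],[0,0,0,1,0,0,0]],
  ],
)

```text
time: 6.8
tool_pos: [0.5613, 0.035, 0.2703]
ee_rot: [[-0.93, 0.368, -0.002], [0.368, 0.93, -0.002], [0.001, -0.002, -1.0]]
force: [-2.5, -5.2, 0.6]
width: 0.0128
finger_force: 60.0
```

Call:
arm_command(
  moves=[
    [[0,0,0,1,0,0,0],[0,0,0,1,0,0,0],[0,0,0,1,0,0,0],[0,0,0,1,0,0,0]],
  ],
)

```text
time: 7.2
tool_pos: [0.5613, 0.035, 0.2665]
ee_rot: [[-0.93, 0.368, -0.002], [0.368, 0.93, -0.002], [0.001, -0.002, -1.0]]
force: [-3.4, -4.8, 3.7]
width: 0.0127
finger_force: 60.0
```

Call:
arm_command(
  moves=[
    [[0,0,0,1,0,0,0],[0,0,0,0,0,0,0]],
  ],
)

```text
time: 7.4
tool_pos: [0.5613, 0.035, 0.2657]
ee_rot: [[-0.93, 0.368, -0.002], [0.368, 0.93, -0.002], [0.001, -0.002, -1.0]]
force: [-2.9, -4.3, 4.0]
width: 0.0128
finger_force: 60.0
```

Call:
arm_command(
  moves=[
    [[0,0,0,1,0,0,0],[0,0,0,0.5,0,0,0]],
  ],
)

```text
time: 7.6
tool_pos: [0.5614, 0.0349, 0.2648]
ee_rot: [[-0.93, 0.368, -0.001], [0.368, 0.93, -0.002], [0.001, -0.002, -1.0]]
force: [-5.8, -4.6, 8.9]
width: 0.0124
finger_force: 60.0
```

Run:
```python
from h import *
F=[]
for i in range(6):
    vision.grab_frame("side"); s=r.state(); F.append([s["force"][2],s["tool_pos"][2]])
print(np.round(F,4).tolist())
```

```text
[[6.4858, 0.2648], [7.9854, 0.2648], [7.3335, 0.2647], [7.7242, 0.2647], [6.8414, 0.2648], [7.2729, 0.2648]]
```

Call:
arm_command(
  moves=[
    [[0,0,0,0.7,0,0,0],[0,0,0,0.7,0,0,0],[0,0,0,0,0,0,0],[0,0,0,0,0,0,0],[0,0,0,0,0,0,0]],
  ],
)

```text
time: 8.4
tool_pos: [0.5613, 0.035, 0.2637]
ee_rot: [[-0.93, 0.368, -0.001], [0.368, 0.93, -0.002], [0.001, -0.002, -1.0]]
force: [-6.6, -5.0, 9.7]
width: 0.0128
finger_force: 60.0
```

Run:
```python
from h import *
F=[]
for i in range(8):
    vision.grab_frame("side"); s=r.state(); F.append([s["force"][2],s["tool_pos"][2]])
print(np.mean(F,0),np.std(F,0),s["time"])
```

```text
[10.34209205  0.26373103] [1.32170361e-01 9.04342523e-06] 8.8
```

Push is about 10.3 N, so the foot presses about 11 N. Locking.

Call:
arm_command(
  moves=[
    [[0,0,0,0,0,0,4],[0,0,0,0,0,0,7],[0,0,0,0,0,0,7],[0,0,0,0,0,0,7],[0,0,0,0,0,0,5]],
  ],
)

```text
time: 9.3
tool_pos: [0.5617, 0.0358, 0.2638]
ee_rot: [[-0.618, 0.786, -0.0], [0.786, 0.618, -0.001], [-0.0, -0.001, -1.0]]
force: [-3.8, -3.3, 7.9]
width: 0.0128
finger_force: 60.0
```

Call:
arm_command(
  moves=[
    [[0,0,0,0,0,0,5],[0,0,0,0,0,0,7],[0,0,0,0,0,0,7],[0,0,0,0,0,0,7],[0,0,0,0,0,0,5]],
  ],
)

```text
time: 9.8
tool_pos: [0.5624, 0.0362, 0.2638]
ee_rot: [[-0.126, 0.992, 0.001], [0.992, 0.126, -0.0], [-0.0, 0.001, -1.0]]
force: [-1.3, -3.7, 6.1]
width: 0.0129
finger_force: 60.2
```

Call:
arm_command(
  moves=[
    [[0,0,0,0,0,0,5],[0,0,0,0,0,0,4],[0,0,0,0,0,0,3],[0,0,0,0,0,0,0],[0,0,0,0,0,0,0]],
  ],
)

```text
time: 10.3
tool_pos: [0.5627, 0.0362, 0.2638]
ee_rot: [[0.079, 0.997, 0.002], [0.997, -0.079, 0.0], [0.0, 0.002, -1.0]]
force: [-0.3, -2.8, 5.3]
width: 0.0129
finger_force: 60.1
```

Run:
```python
from h import *
s=r.state(); print(s["tool_pos"],s["force"],s["wrist_torque"],np.degrees(np.arctan2(s["ee_rot"][1,0],s["ee_rot"][0,0])))
```

```text
[0.56270191 0.03620588 0.26376858] [-0.31947312 -2.77165295  5.34711336] [-0.39061302  0.33077325  0.02666288] 85.47295092145582
```

Back at the start angle; a little more to seat on the stop.

Call:
arm_command(
  moves=[
    [[0,0,0,0,0,0,2],[0,0,0,0,0,0,1],[0,0,0,0,0,0,0],[0,0,0,0,0,0,0]],
  ],
)

```text
time: 10.7
tool_pos: [0.5628, 0.0362, 0.2638]
ee_rot: [[0.129, 0.992, 0.002], [0.992, -0.129, -0.0], [-0.0, 0.002, -1.0]]
force: [-0.7, -3.0, 4.9]
width: 0.0126
finger_force: 61.0
```

Run:
```python
from h import *
s=r.state(); print(s["tool_pos"],s["force"],s["wrist_torque"],np.degrees(np.arctan2(s["ee_rot"][1,0],s["ee_rot"][0,0])))
```

```text
[0.5627633  0.03618521 0.26375487] [-0.67049783 -2.96652891  4.85450774] [-0.4389292   0.29459711  0.60128549] 82.5594072435582
```

Torque has risen to 0.6 N m, so it is on the stop. Releasing and retreating.

Call:
arm_command(
  moves=[
    [[0.4,0,0,0,0,0,0],[0.7,0,0,0,0,0,0],[1,0,0,0,0,0,0],[1,0,0,0,0,0,0],[1,0,0,0,0,0,0]],
  ],
)

```text
time: 11.2
tool_pos: [0.5619, 0.0362, 0.2627]
ee_rot: [[0.13, 0.991, -0.0], [0.991, -0.13, 0.0], [0.0, -0.0, -1.0]]
force: [0.3, -0.3, 0.0]
width: 0.0507
finger_force: 0.0
```

Call:
arm_command(
  moves=[
    [[1,0,0,-10,0,0,0],[1,0,0,-30,0,0,0],[1,0,0,-40,0,0,0],[1,0,0,-30,0,0,0],[1,0,0,0,0,0,0]],
  ],
)

```text
time: 11.7
tool_pos: [0.5642, 0.0362, 0.3783]
ee_rot: [[0.131, 0.991, 0.009], [0.991, -0.131, 0.001], [0.002, 0.009, -1.0]]
force: [-0.1, 0.5, 0.8]
width: 0.0879
finger_force: 0.0
```

Run:
```python
from h import *
import cv2
s=r.state(); print(s["tool_pos"],s["force"],s["width"])
a=vision.grab_frame("wrist");b=cv2.resize(vision.grab_frame("side")[130:280,200:350],(400,400),interpolation=2)
cv2.imwrite("pics/end.png",cv2.resize(cv2.hconcat([a,b]),(800,308)))
```

```text
[0.56415787 0.0362229  0.37827415] [-0.08491794  0.5228053   0.79269437] 0.0879484343655374
```

View pics/end.png

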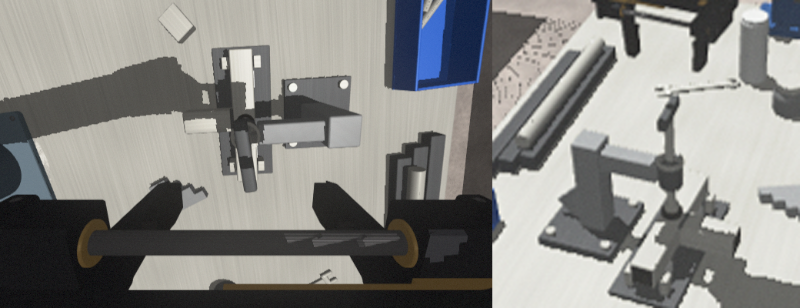

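The foot is on the tube and the gripper is clear; the bar runs (240,120)→(250,190) in this crop. I'll measure its angle against the initial one.

Run:
```python
from h import *
import cv2
im=vision.grab_frame("wrist"); k=vision.get_calibration("wrist")
cv2.imwrite("pics/c.png",cv2.resize(im[130:270,260:480],None,fx=3.6,fy=3.6,interpolation=cv2.INTER_CUBIC))
s=r.state();print(s["tool_pos"],s["time"])
a,b=[ray("wrist",(u/.769,v/.769),.275,k) for u,v in [(241,119),(250,190)]]
print(np.degrees(np.arctan2(*(a-b)[[1,0]])),np.linalg.norm(a-b))
np.save("k2.npy",k,allow_pickle=True)
```

```text
[0.56160807 0.03597093 0.37246803] 11.85
89.2271371579141 0.07297413525675592
```

View pics/c.png

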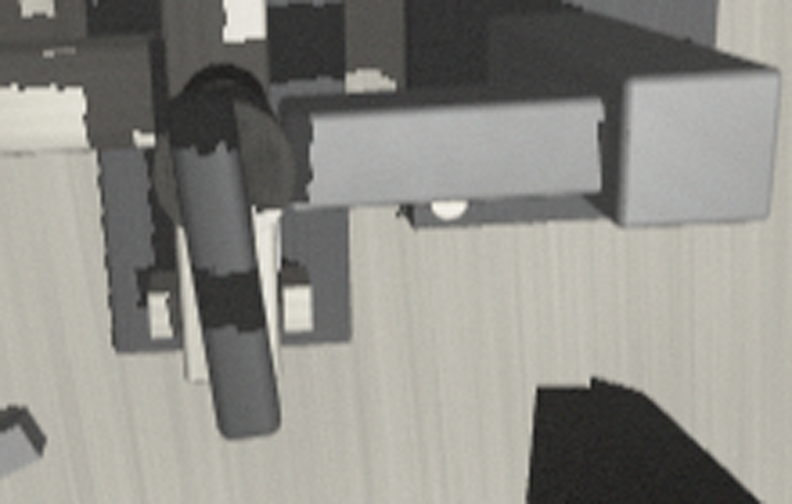

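Run:
```python
from h import *
k=np.load("k2.npy",allow_pickle=True).item()
def ang(p,q,z):
    a,b=[ray("wrist",(260+u/3.6,130+v/3.6),z,k) for u,v in (p,q)]
    return np.degrees(np.arctan2(*(b-a)[[1,0]]))
print("arm",ang((313,115),(600,98),.172),ang((290,207),(600,188),.172),"col",ang((627,78),(780,70),.185),ang((622,226),(770,218),.185))
print("bar",ang((222,430),(178,150),.272),ang((280,425),(237,100),.272))
k1=np.load("kw1.npy",allow_pickle=True).item()
def a1(p,q,z):
    a,b=[ray("wrist",(270+u/1.81,90+v/1.81),z,k1) for u,v in (p,q)]
    return np.degrees(np.arctan2(*(b-a)[[1,0]]))
print("start bar",a1((54,250),(63,90),.299),a1((84,250),(97,90),.299),"arm",a1((135,106),(262,112),.172),a1((137,150),(258,157),.172))
```

```text
arm -4.085545846298106 -3.8727871344247897 col -4.505947642830257 -4.26677529791783
bar 90.5853440721209 90.16711658771547
start bar 85.83215791860461 85.38658630934792 arm -2.7298549347464656 -3.404929350510817
```

The bar now sits about 4.7° (0.08 rad) from locked, which is inside the 0.15 limit but with thin margin. I'll regrip at the locked angle to seat it fully, then open slowly.

Call:
arm_command(
  moves=[
    [[1,0,0,10,0,0,-2],[1,0,0,30,0,0,0],[1,0,0,35,0,0,0],[1,0,0,25,0,0,0],[0.4,0,0,9,0,0,0]],
  ],
  grip_force=40,
)

```text
time: 12.35
tool_pos: [0.5595, 0.0357, 0.26]
ee_rot: [[0.096, 0.995, -0.007], [0.995, -0.096, -0.001], [-0.002, -0.007, -1.0]]
force: [-0.7, 0.9, -0.1]
width: 0.0821
finger_force: 0.0
```

Call:
arm_command(
  moves=[
    [[0.3,0,0,0,0,0,0],[0.3,0,0,0,0,0,0],[0.3,0,0,0,0,0,0],[0.3,0,0,0,0,0,0],[0,0,0,0,0,0,0]],
  ],
)

```text
time: 12.85
tool_pos: [0.5624, 0.0361, 0.2646]
ee_rot: [[0.096, 0.995, 0.001], [0.995, -0.096, 0.0], [0.0, 0.001, -1.0]]
force: [-0.1, 0.8, -0.2]
width: 0.042
finger_force: 0.0
```

Call:
arm_command(
  moves=[
    [[0,0,0,0,0,0,0],[0,0,0,0,0,0,0],[0,0,0,0,0,0,0],[0,0,0,0,0,0,0],[0,0,0,0,0,0,0]],
  ],
)

```text
time: 13.35
tool_pos: [0.5626, 0.0359, 0.264]
ee_rot: [[0.096, 0.995, 0.001], [0.995, -0.096, -0.0], [0.0, 0.001, -1.0]]
force: [2.6, -0.5, -1.0]
width: 0.0132
finger_force: 38.4
```

Run:
```python
from h import *
s=r.state(); print(s["tool_pos"],s["force"],s["wrist_torque"],s["width"],np.degrees(np.arctan2(s["ee_rot"][1,0],s["ee_rot"][0,0])),s["time"])
```

```text
[0.56263872 0.03590496 0.26396861] [ 2.5886402  -0.49441189 -0.9858407 ] [-0.05324554 -0.60989267  0.02505441] 0.01322396875590382 84.50175477346932 13.35
```

Call:
arm_command(
  moves=[
    [[0,0,0,0,0,0,2],[0,0,0,0,0,0,2],[0,0,0,0,0,0,0]],
  ],
  grip_force=60,
)

```text
time: 13.65
tool_pos: [0.5627, 0.0359, 0.264]
ee_rot: [[0.165, 0.986, 0.002], [0.986, -0.165, -0.0], [0.0, 0.002, -1.0]]
force: [4.9, -1.1, -1.3]
width: 0.0134
finger_force: 58.2
```

Run:
```python
from h import *
s=r.state(); print(s["tool_pos"],s["force"],s["wrist_torque"],s["width"],np.degrees(np.arctan2(s["ee_rot"][1,0],s["ee_rot"][0,0])),s["time"])
```

```text
[0.56273311 0.0359298  0.26400084] [ 4.88223608 -1.05802553 -1.32238726] [-0.08548423 -0.87934647  0.25438666] 0.01339708595835323 80.5158475789409 13.65
```

Call:
arm_command(
  moves=[
    [[0,0,0,0,0,0,2],[0,0,0,0,0,0,2],[0,0,0,0,0,0,0]],
  ],
)

```text
time: 13.95
tool_pos: [0.5628, 0.036, 0.264]
ee_rot: [[0.231, 0.973, 0.002], [0.973, -0.231, -0.001], [-0.0, 0.002, -1.0]]
force: [5.2, -1.5, -1.9]
width: 0.0134
finger_force: 61.1
```

Run:
```python
from h import *
import cv2
s=r.state(); print(s["tool_pos"],s["force"],s["wrist_torque"],s["width"],np.degrees(np.arctan2(s["ee_rot"][1,0],s["ee_rot"][0,0])),s["time"])
```

```text
[0.56277316 0.0359831  0.26400742] [ 5.22094258 -1.46215255 -1.9092625 ] [-0.16671738 -0.92617239  0.87481355] 0.013367539676997324 76.62858228841696 13.95
```

Call:
arm_command(
  moves=[
    [[0.25,0,0,0,0,0,0],[0.4,0,0,0,0,0,0],[1,0,0,0,0,0,0],[1,0,0,0,0,0,0],[1,0,0,0,0,0,0]],
  ],
)

```text
time: 14.45
tool_pos: [0.5617, 0.036, 0.2637]
ee_rot: [[0.233, 0.972, -0.001], [0.972, -0.233, -0.0], [-0.0, -0.001, -1.0]]
force: [-0.8, 0.3, -0.4]
width: 0.0508
finger_force: 0.0
```

Call:
arm_command(
  moves=[
    [[1,0,0,0,0,0,-4],[1,0,0,-30,0,0,-4],[1,0,0,-40,0,0,0],[1,0,0,-35,0,0,0],[1,0,0,0,0,0,0]],
  ],
)

```text
time: 14.95
tool_pos: [0.5643, 0.0362, 0.374]
ee_rot: [[0.096, 0.995, 0.009], [0.995, -0.096, 0.001], [0.002, 0.009, -1.0]]
force: [0.4, 0.3, -0.8]
width: 0.0879
finger_force: 0.0
```

Call:
arm_command(
  moves=[
    [[1,0,0,0,0,0,0],[1,0,0,0,0,0,0],[1,0,0,0,0,0,0]],
  ],
)

```text
time: 15.25
tool_pos: [0.5613, 0.036, 0.3674]
ee_rot: [[0.096, 0.995, -0.003], [0.995, -0.096, -0.0], [-0.001, -0.003, -1.0]]
force: [-0.8, 0.6, -0.7]
width: 0.0881
finger_force: 0.0
```

Run:
```python
from h import *
import cv2
im=vision.grab_frame("wrist"); k=vision.get_calibration("wrist")
cv2.imwrite("pics/c2.png",cv2.resize(im[130:270,260:480],None,fx=3.6,fy=3.6,interpolation=cv2.INTER_CUBIC))
np.save("k3.npy",k,allow_pickle=True)
print(r.state()["tool_pos"],r.state()["force"])
```

```text
[0.56139483 0.03595039 0.36750819] [0.32084581 0.56581506 0.57288945]
```

View pics/c2.png

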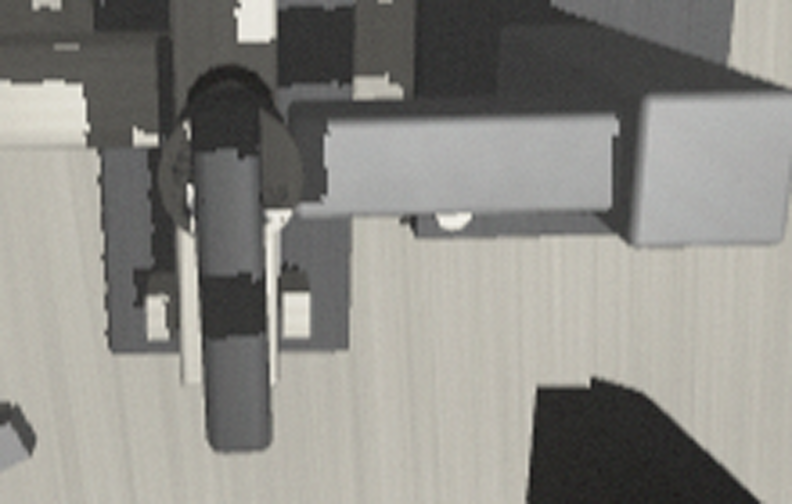

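The bar is now square to the bracket arm (bar from about (225,100) to (240,445) in the crop), and the gripper is clear. Handing in.

```bash
python3 -c "
from bench import r
print(r.job_done())"
```

```text
the job is handed in; nothing more can be done
None
```

The hold-down is set and the job is handed in: the foot was pressed on the tube with about 11 N (estimated, not re-measured after letting go), the handle looks fully locked after a regrip because it first stopped about 5° short, the gripper is clear, and no verdict came back.

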